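# Clamp the chain tensioner and hold its cage at the stop

## Robot

A 7-joint arm with a two-finger parallel gripper is mounted at the origin on a cart in front of the work surface, level with it; the furniture and walls round the work are solid. World frame = base frame: x ahead of the robot, y to its left, z up, the work surface at z = 0. Lengths are in m, angles in rad, forces in N, time in s.
With the tool pointing down it reaches from about 0.4 to 0.85 m from the base axis. Payload 10.4 kg.
Tool frame: the origin (TCP) lies midway between the tips of the shut fingers; the grasp point (between the pads) lies 19 mm behind it; z points along the fingers, y is the line along which they close (so a half turn about z gives the same grasp; the last joint's range is limited). The gripper opens to 87 mm and grips with 3 to 60 N. Pads are 19 mm wide; open, the fingers measure 117 mm over their backs; the gripper's body (75 mm by 190 mm) begins 51 mm behind the grasp point.
Start: joints at [-1.246, 0.332, -0.065, 1.46, 0.022, 1.35, -0.088], TCP at [0.213, 0.588, 0.223] pointing down, gripper open.
Joint ranges: [-2.6, 2.6], [-0.5, 2.12], [-1.47, 1.34], [0.16, 2.42], [-1.27, 4.41], [0.06, 2.06], [-2.6, 2.6]. Speed limits (rad/s): [2.22, 2.22, 2.79, 2.79, 3.14, 3.14, 3.14].

## Interface

Orientations are given as a unit quaternion [x, y, z, w].
In Python, from bench import r gives the robot as it stands.
- The arm moves only by the tool apply_moves, never from a script. Its argument "steps" is a list of rows, each a list of 7 numbers: the turn, a rotation vector about the tool's x, y, z in rad, then the shift along the tool's x, y, z in mm, then the opening, from -1 (shut) to 1 (fully open). In form: [[ax, ay, az, x, y, z, claw], ...]. A call has 1 to 20 rows; each row is the pose to reach, as a shift and turn from the pose commanded when the call began, along the tool's axes at that moment; what a row does not reach only later rows make up. A row lasts 1/12 s, in which the tool goes at most 41.7 mm and 7.16 degrees, less where a joint would pass 70% of its speed; a pose out of reach is approached as far as the arm can. A call with a gripper value outside its range is refused whole. The fingers move at their own pace and stop on an object; "force" is the grip in N (left out, the last holds). Time passes only in rows, so rows that repeat a pose let the fingers close. It gives the time, the measured TCP pose, the force, the opening and the grip force at its end, in the units of the state.
- r.read_state(): the state, without advancing time (a new reading comes with each control period).
- r.camera(name): name is "scene" or "top" or "wrist"; returns a dict with "pixels" (480x640x3 uint8, red, green, blue), "z_map" (480x640 float32, m along the optical axis (not along the pixel's ray), 0 where there is no reading), "fovy" (degrees; the focal length in pixels is half the picture's height over the tangent of half this angle, whatever the lens; pixels are square), "cx", "cy" (the principal point, pixels), "k1" (the pictures are not rectified: a ray, as slopes to the right and down, at radius r is drawn at 1 + k1 r^2 times it, then the intrinsics apply), "position" and "orientation" of the camera in the world. Camera axes: x right, y down, z forward; pixel columns grow to the right and rows downward; lengths in m; the calibration is good to about 2 mm. A picture is of the moment at which its call begins.
- r.close_job(): hands the job in; it is judged then, once.
The state is a dict: "time": time; "joint_positions": joint angles; "joint_vel": joint speeds; "joint_torque": joint torques, N m; "ee_pos": TCP position; "eef_rot": TCP orientation; "ft_force": force on the tool from outside, world axes, zero at the start; "torque": the same for the moment, N m; "width": finger opening in m; "grip_force": force on a finger pad.
Only numpy, scipy, OpenCV 4.12 (cv2) and the standard library are available. Lean on these libraries where they do the work, as an engineer would, in place of code of your own. Each camera call takes 0.05 s, during which the arm holds its last target. There are 200 camera calls.

## Task

The chain tensioner lies with its mounting plate in the slot of the small upright vise. Turn the vise's crank clockwise (seen from above) until the jaw is firmly tight on the plate and let go of the crank, then swing the tensioner's cage arm away from the robot, against its spring, all the way to its stop. Finish with the gripper's fingers holding the cage there, without letting go, and leave the things lying around alone.

Things in the scene. Friction and masses are not known exactly. Their poses are not given: they have to be found in the camera images.
- vise: small upright screw vise bolted to the bench, grey bed 100 (x) x 150 (y) x 20 mm with a bridge (100 x 36 mm, top 91 mm above the bench) on two guide posts. Origin: on the bench, under the vertical axis of the screw; the bed runs from y = -105 to +45 mm. Its z is up; the tensioner reaches out of it along its -y. Position and yaw vary.
- crank (a joint): angle (rad) of the crank on top of the screw, growing clockwise seen from above = tightening. At 0 its arm points along the vise's +x; the knob's bearing in the vise frame is minus this angle. Starts between 0 and 2.6; the jaw meets the plate at about 6.28. Takes 4 N at the knob when slow, 7 N at 0.1 m/s, then goes stiff: 10 to 20 N tangentially makes it tight. The screw stays where it is left.
- knob_mid (a point): middle of the upright black knob of the crank, 23 mm in diameter, 40 mm tall, 45 mm from the screw axis; its middle is 132 mm, its top 151 mm above the bench. It revolves freely on its own axis and stays at its height: grip it from above and carry it round in a level circle about the screw axis.
- vise_jaw: steel jaw, its face 34 x 40 mm, that sinks on the guide posts onto the mounting plate, 16 mm per turn of the crank; origin on the screw axis, 8 mm above its lower face (which is 46 mm above the bench when fully raised, 30 mm on the plate).
- tensioner: loose chain tensioner, 0.6 kg: steel mounting plate 40 x 120 x 10 mm with a round nose of 60 mm, lying on the vise bed (20 mm above the bench) in the slot under the jaw. Origin: underside of the plate, on the screw axis; axes as the vise's. The pivot of the cage stands 85 mm from the origin along its -y.
- cage_pivot (a point): point on the vertical pivot axis of the cage, at the cage's mid height (45 mm above the bench). The cage is a light arm of two parallel aluminium plates with two small toothed idler wheels between them, 24 mm wide, reaching 110 mm out from the pivot with a round end; its underside is 35 mm and its top 55 mm above the bench.
- cage_end (a point): point on the cage's centre line 90 mm from the pivot, at its mid height (45 mm above the bench): the place to pinch the cage across its 24 mm width from above, or to push it sideways.
- tape_measure: yellow and black tape measure, 36 x 73 x 62 mm, bystander behind the vise.
- tube_offcut: upright dark steel tube offcut, 34 mm in diameter, 75 mm tall, bystander.
- tape_electrical: black roll of tape, 58 mm across, 19 mm high, bystander.
- cage_arm (a joint): angle of the cage (rad): 0 at rest on its rest pin, growing counter-clockwise seen from above (away from the robot) against the spring; 1.047 at the stop pin. The spring asks about 3 N at the cage end at rest and 7 N at the stop, and swings the cage back when released.

How it is judged:
On the way, in this order (a step that is already met when the one before it is completed fails the run):
1. the jaw is cranked tight on the mounting plate and the crank let go, the cage still unwound (contact force between vise_jaw and tensioner above 20 N and value of joint crank above 6 rad and value of joint cage_arm below 0.5 rad and contact force between the fingers and vise below 0.5 N), for 0.2 s.
2. the cage is wound to its stop by the fingers (value of joint cage_arm above 0.99 rad and contact force between the fingers and tensioner above 2 N), for 0.2 s.
At the end, for the whole second after the job is handed in: The fingers still hold the cage (more than 2 N on it) at its stop (within 0.057 rad of 1.047), the jaw still presses on the mounting plate with more than 20 N, and the plate still lies in its slot (within about 10 mm along it, 0.1 rad in yaw, 0.06 rad of level) (all of step 2 and contact force between vise_jaw and tensioner above 20 N and distance between tensioner and vise below 0.0225 m and angle between the y axis of tensioner and the y axis of vise, either way round below 0.1 rad and angle between tensioner's own z axis and vertical below 0.06 rad); the arm keeps its last pose, push and grip.
It fails at once if a bystander is disturbed (moved by more than 20 mm) (distance of any of tape_measure, tube_offcut, tape_electrical from where it was at the start of the episode above 0.02 m).
It also fails if it takes over 58 s, if anything falls off the work surface, if the arm or the gripper's body presses on something with over 40 N, if the wrist force passes 120 N, or if a joint passes its speed limit or range.

## Working session

There is one attempt and no reset: what is moved stays moved. The work goes in short steps, Python scripts to look and compute and a tool call to move; the robot and the scene stay as the last step left them, time stands still between calls to the robot, and variables do not carry over. Pictures are saved under pics/ and viewed, at most 10 in all, crops included, and the job is handed in when it is done.

Besides the shell and the picture viewer there is one more tool, called by a JSON object that holds its "op" and its "data", one argument or row to a line. apply_moves: Moves the arm, as the interface text tells. Its arguments: {"type":"object","properties":{"steps":{"type":"array","items":{"type":"array","items":{"type":"number"}}},"force":{"type":"number"}},"required":["steps"]}

```bash
mkdir -p pics; ls; cat > h.py <<'E'
import numpy as np,cv2
from scipy.spatial.transform import Rotation as R
from bench import r
def cam(n):
    c=r.camera(n); c['f']=240/np.tan(np.radians(c['fovy'])/2); c['R']=R.from_quat(c['orientation']).as_matrix(); c['p']=np.array(c['position']); return c
def ray(c,u,v):
    K=np.array([[c['f'],0,c['cx']],[0,c['f'],c['cy']],[0,0,1]]); 
    xd=(np.array([u,v])-[c['cx'],c['cy']])/c['f']; x=xd.copy()
    for _ in range(20): x=xd/(1+c['k1']*(x@x))
    return np.array([x[0],x[1],1.])
def depthpt(c,u,v):
    return c['p']+c['R']@(ray(c,u,v)*c['z_map'][int(v),int(u)])
def planept(c,u,v,z):
    d=c['R']@ray(c,u,v); return c['p']+d*(z-c['p'][2])/d[2]
def cloud(c):
    v,u=np.mgrid[0:480,0:640]; xd=np.stack([(u-c['cx'])/c['f'],(v-c['cy'])/c['f']],-1); x=xd.copy()
    for _ in range(20): x=xd/(1+c['k1']*(x**2).sum(-1,keepdims=True))
    P=np.concatenate([x,np.ones((480,640,1))],-1)*c['z_map'][...,None]
    return P@c['R'].T+c['p']
def save(c,n): cv2.imwrite('pics/'+n,c['pixels'][...,::-1])
E
python3 - <<'E'
from h import *
for n in('scene','top'):
    c=cam(n);save(c,n+'0.png');np.save(n+'0.npy',cloud(c));print(n,c['p'],c['R'].round(2).tolist(),c['fovy'],c['k1'])
print(r.read_state())
E
```

```text
pics
scene [ 0.20067424 -0.70252722  0.81774326] [[0.83, -0.44, 0.36], [-0.56, -0.65, 0.51], [0.01, -0.62, -0.78]] 55.26908984617714 -0.07015173459225699
top [ 0.44032393 -0.2227094   1.11006107] [[0.0, -1.0, 0.08], [-1.0, -0.0, 0.02], [-0.02, -0.08, -1.0]] 55.84019183102226 -0.010007083140930554
{'time': 0.1, 'joint_positions': array([-1.24560749,  0.33280902, -0.06470646,  1.46083953,  0.02157979,
        1.34990407, -0.08849165]), 'joint_vel': array([-0.00020908, -0.00118924,  0.00033617, -0.0027039 ,  0.00060661,
       -0.00024069,  0.00071009]), 'joint_torque': array([ 2.42046008e-03, -6.24543858e+01,  2.54391704e-02, -3.90717745e+01,
       -6.12572255e-02,  3.65723285e-02,  5.49281435e-05]), 'ee_pos': array([0.21288889, 0.58726179, 0.22184179]), 'eef_rot': array([ 1.73005089e-01,  9.84920727e-01, -6.26030445e-04, -9.22211238e-05]), 'ft_force': array([-0.1420949 , -0.41006645,  0.28804985]), 'torque': array([0.01309041, 0.01914844, 0.00754633]), 'grip_force': 0.0, 'width': 0.0869884196047242}
```

View pics/top0.png

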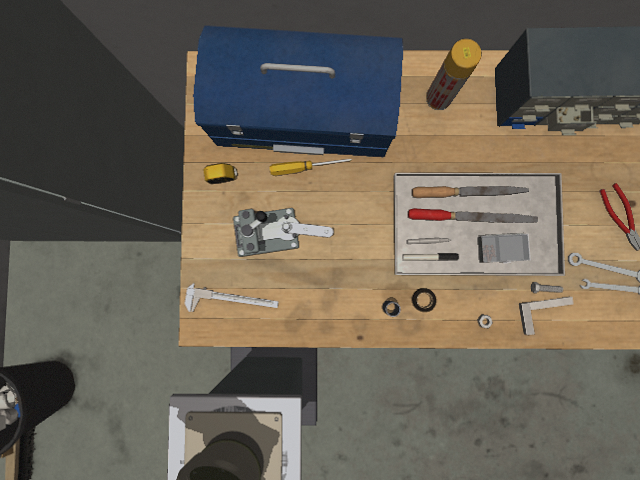

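View pics/scene0.png

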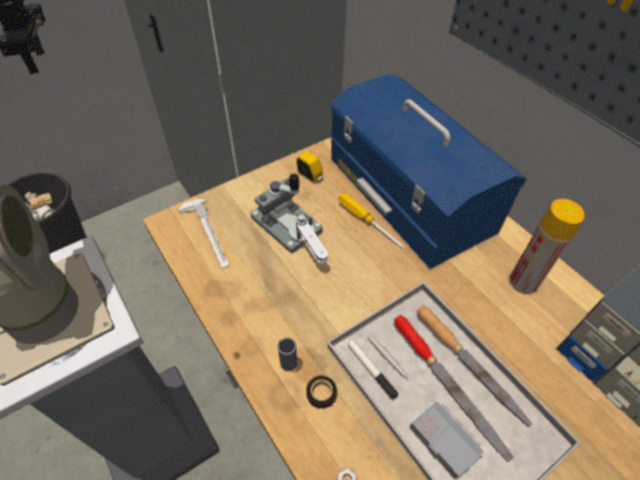

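The top view shows the vise near (266,230), the crank knob at (260,215), and the cage running from its pivot (287,227) to its end (330,231). The tape measure is at (220,173), the tube at (391,307) and the tape roll at (424,300). In the scene view the knob is at (293,183) and the cage end at (320,255).

```bash
python3 - <<'E'
from h import *
T=np.load('top0.npy');S=np.load('scene0.npy')
img=cv2.imread('pics/top0.png');big=cv2.resize(img[160:275,190:350],None,fx=5,fy=5,interpolation=cv2.INTER_CUBIC)
si=cv2.imread('pics/scene0.png');b2=cv2.resize(si[140:280,235:345],None,fx=4,fy=4,interpolation=cv2.INTER_CUBIC)
b2=cv2.copyMakeBorder(b2,0,15,0,0,0)[:575]
cv2.imwrite('pics/crop.png',big)
for n,P in(('top',T),('scene',S)):
    Q=P.reshape(-1,3);m=(Q[:,0]>.4)&(Q[:,0]<.8)&(Q[:,1]>-.15)&(Q[:,1]<.25)
    Q=Q[m]
    for lo,hi in((.14,.17),(.105,.125),(.082,.1),(.047,.065),(.015,.027)):
        q=Q[(Q[:,2]>lo)&(Q[:,2]<hi)&(Q[:,0]>.45)&(Q[:,0]<.67)]
        if len(q)>3: 
            print(n,lo,len(q),q.mean(0).round(4),q.min(0).round(3),q.max(0).round(3), [np.round(x,3).tolist() for x in cv2.minAreaRect(q[:,:2].astype(np.float32)*1000)[:2]],cv2.minAreaRect(q[:,:2].astype(np.float32)*1000)[2])
for u,v in((260,215),(287,227),(330,231),(220,173)): print(T[v,u].round(4))
E
```

```text
top 0.14 82 [ 0.5684 -0.0783  0.1481] [ 0.559 -0.089  0.142] [ 0.578 -0.067  0.153] [[568.631, -78.304], [19.378, 19.802]] 45.72751235961914
top 0.105 169 [ 0.5469 -0.0503  0.1102] [ 0.529 -0.088  0.105] [ 0.573 -0.031  0.124] [[550.874, -61.416], [24.519, 67.141]] 26.39825439453125
top 0.082 556 [ 0.5396 -0.043   0.0908] [ 0.491 -0.067  0.082] [ 0.591 -0.019  0.099] [[541.374, -41.986], [99.737, 36.175]] 8.544242858886719
top 0.047 203 [ 0.5681 -0.0947  0.0546] [ 0.528 -0.15   0.047] [0.67  0.066 0.065] [[588.522, -32.902], [251.683, 79.51]] 60.957183837890625
top 0.015 1046 [ 0.5418 -0.0766  0.0202] [ 0.487 -0.15   0.015] [0.67  0.065 0.027] [[591.664, -53.145], [224.26, 165.327]] 21.54904556274414
scene 0.14 70 [ 0.5665 -0.0825  0.1467] [ 0.556 -0.09   0.14 ] [ 0.577 -0.071  0.151] [[567.391, -81.23], [18.83, 18.996]] 50.617881774902344
scene 0.105 186 [ 0.5517 -0.0621  0.1113] [ 0.528 -0.09   0.105] [ 0.579 -0.03   0.125] [[552.246, -63.039], [24.982, 65.87]] 31.314210891723633
scene 0.082 371 [ 0.525  -0.0509  0.0908] [ 0.49  -0.069  0.082] [ 0.586 -0.02   0.1  ] [[539.66, -44.926], [97.47, 38.039]] 7.600705623626709
scene 0.047 430 [ 0.5542 -0.073   0.0562] [ 0.495 -0.15   0.047] [0.67  0.064 0.065] [[603.214, -48.983], [224.581, 125.268]] 31.903520584106445
scene 0.015 899 [ 0.5364 -0.0811  0.0206] [ 0.486 -0.15   0.015] [0.67  0.065 0.027] [[587.256, -45.634], [191.866, 193.166]] 9.29236125946045
[ 0.5692 -0.0789  0.1492]
[ 0.552  -0.13    0.0702]
[ 0.5444 -0.2295  0.0565]
[0.6805 0.0302 0.0619]
```

View pics/crop.png

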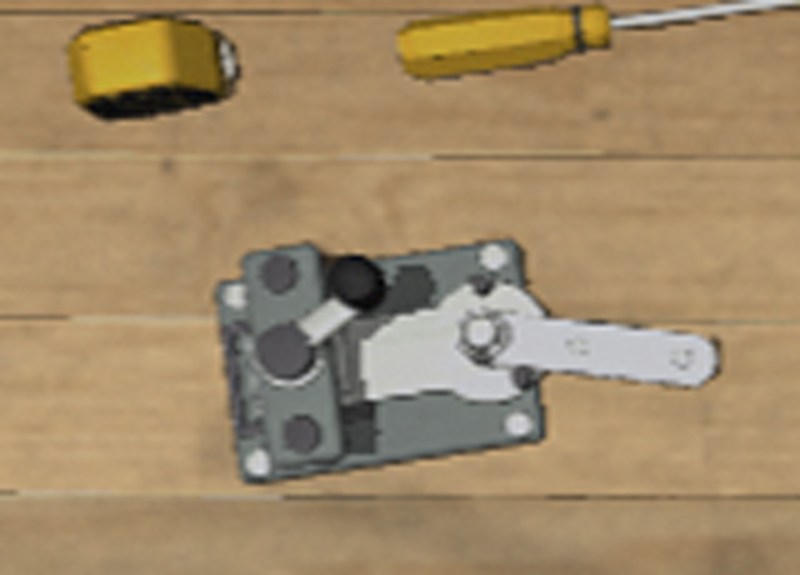

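The crop shows the hub at crop (285,348), the knob at (357,283), the pivot bolt at (483,332) and the cage end near (695,358). The bridge and knob give the screw axis at about (0.540,-0.044) with yaw of about 8.5°. Next I check the hub height and compute the approach.

```bash
cat >> h.py <<'E'
def rel(p,yaw=None):
    """row (deg->rad, mm) from measured pose to world TCP p, tool-y bearing yaw (deg), pointing down"""
    s=r.read_state();A=R.from_quat(s['eef_rot']);d=A.inv().apply(np.array(p)-s['ee_pos'])*1000
    t=np.zeros(3)
    if yaw is not None:
        a=np.radians(yaw);y=np.array([np.cos(a),np.sin(a),0]);z=np.array([0,0,-1.]);t=(A.inv()*R.from_matrix(np.stack([np.cross(y,z),y,z],1))).as_rotvec()
    return np.r_[t.round(3),d.round(1)]
E
python3 - <<'E'
from h import *
T=np.load('top0.npy')
for u,v in((247,229),(248,231),(246,232),(252,225),(245,214),(250,246)): print(T[v,u].round(4))
print(rel([.568,-.079,.223],-8),rel([.568,-.079,.223]))
E
```

```text
[ 0.543  -0.0445  0.1102]
[ 0.5384 -0.0471  0.1117]
[ 0.5364 -0.0422  0.1091]
[ 0.5522 -0.0552  0.1084]
[ 0.5786 -0.0368  0.0956]
[ 0.5061 -0.0493  0.0954]
[-1.000e-03  1.000e-03  1.363e+00 -5.609e+02 -5.054e+02 -5.000e-01] [ 0.000e+00  0.000e+00  0.000e+00 -5.609e+02 -5.054e+02 -5.000e-01]
```

{"op": "apply_moves", "data": {
  "steps": [
    [0,0,0.7,-280,-253,-20,0.2],
    [0,0,1.363,-561,-505,-20,0.2],
    [0,0,1.363,-561,-505,-20,0.2],
    [0,0,1.363,-561,-505,-20,0.2],
    [0,0,1.363,-561,-505,-20,0.2],
    [0,0,1.363,-561,-505,-20,0.2],
    [0,0,1.363,-561,-505,-20,0.2],
    [0,0,1.363,-561,-505,-20,0.2],
    [0,0,1.363,-561,-505,-20,0.2],
    [0,0,1.363,-561,-505,-20,0.2],
    [0,0,1.363,-561,-505,-20,0.2],
    [0,0,1.363,-561,-505,-20,0.2],
    [0,0,1.363,-561,-505,-20,0.2],
    [0,0,1.363,-561,-505,-20,0.2],
    [0,0,1.363,-561,-505,-20,0.2],
    [0,0,1.363,-561,-505,-20,0.2],
    [0,0,1.363,-561,-505,-20,0.2],
    [0,0,1.363,-561,-505,-20,0.2],
    [0,0,1.363,-561,-505,-20,0.2],
    [0,0,1.363,-561,-505,-20,0.2]
  ],
  "force": 30
}}

```text
time: 1.77
ee_pos: [0.5685, -0.0817, 0.242]
eef_rot: [0.756, 0.654, -0.001, 0.0]
ft_force: [0.8, 0.3, 0.6]
width: 0.052
grip_force: 0.0
```

```bash
python3 - <<'E'
from h import *
s=r.read_state();print(s['time'],s['ee_pos'],s['ft_force'],s['joint_positions'].round(2),s['width'])
c=cam('wrist');save(c,'w1.png');np.save('w1.npy',cloud(c));print(c['p'],c['R'].round(2).tolist(),rel([.568,-.079,.12],-8))
E
```

```text
1.7667 [ 0.56845185 -0.08170503  0.24196218] [0.81036503 0.30841038 0.55677289] [-0.48  0.23  0.64  1.6  -0.14  1.36  0.04] 0.052037873863855964
[ 0.57785752 -0.01686334  0.40516626] [[0.99, -0.14, -0.04], [-0.14, -0.96, -0.24], [-0.0, 0.24, -0.97]] [-1.000e-03  1.000e-03 -3.000e-03  3.000e-01  0.000e+00  1.219e+02]
```

View pics/w1.png

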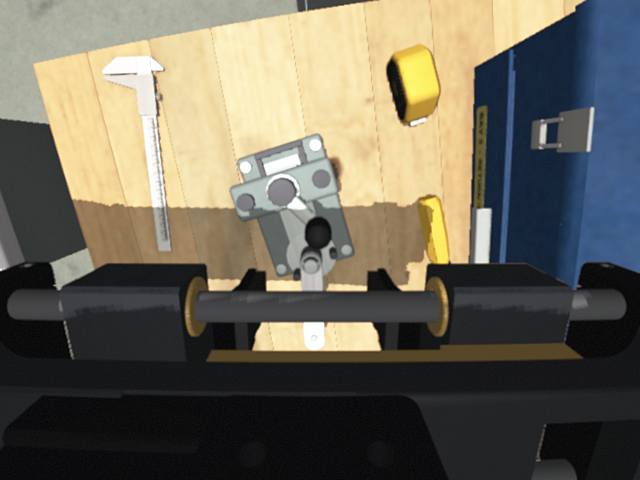

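The wrist view shows the knob at (318,232), hub at (283,190), and cage end at (314,340), with the gripper above and the toolbox right of x≈475 px.

```bash
python3 - <<'E'
from h import *
P=np.load('w1.npy');Q=P[:262].reshape(-1,3)
def rect(q): 
    a=cv2.minAreaRect(q[:,:2].astype(np.float32)*1000);return np.round(a[0],1),np.round(a[1],1),round(a[2],1)
b=(Q[:,0]>.47)&(Q[:,0]<.62)&(Q[:,1]>-.13)&(Q[:,1]<.03)
for lo,hi in((.143,.158),(.086,.100)):
    q=Q[b&(Q[:,2]>lo)&(Q[:,2]<hi)];print(lo,len(q),rect(q),np.median(q[:,2]))
print(P[190,283],P[232,318])
T=np.load('top0.npy').reshape(-1,3)
q=T[(T[:,0]>.62)&(T[:,0]<.85)&(T[:,1]>-.33)&(T[:,1]<.06)]
for lo,hi in((.07,.1),(.1,.15),(.15,.25)):
    w=q[(q[:,2]>lo)&(q[:,2]<hi)];print(lo,len(w),w[:,0].min() if len(w) else 0)
print(rel([.5684,-.0795,.12],-8))
E
```

```text
0.143 601 (array([569.9, -77.1]), array([21.5, 20.9]), 80.1) 0.15046367345356637
0.086 3132 (array([542.3, -42.4]), array([100.5,  35.4]), 8.8) 0.09220758066058671
[ 0.54448906 -0.04013354  0.11272296] [ 0.57056305 -0.07309817  0.15187968]
0.07 804 0.7326266328366795
0.1 1119 0.7302187281233734
0.15 10754 0.7306296119612075
[-1.000e-03  1.000e-03 -3.000e-03 -1.000e-01  5.000e-01  1.219e+02]
```

{"op": "apply_moves", "data": {
  "steps": [
    [0,0,0,2,0.5,41,0.2],
    [0,0,0,2,0.5,80,0.2],
    [0,0,0,2,0.5,105,0.2],
    [0,0,0,2,0.5,121,0.2],
    [0,0,0,2,0.5,121,0.2],
    [0,0,0,2,0.5,121,0.2],
    [0,0,0,2,0.5,121,-1],
    [0,0,0,2,0.5,121,-1],
    [0,0,0,2,0.5,121,-1],
    [0,0,0,2,0.5,121,-1],
    [0,0,0,2,0.5,121,-1],
    [0,0,0,2,0.5,121,-1]
  ],
  "force": 30
}}

```text
time: 2.82
ee_pos: [0.5699, -0.0765, 0.1221]
eef_rot: [0.755, 0.656, 0.001, 0.001]
ft_force: [1.4, 0.2, 0.1]
width: 0.0221
grip_force: 30.0
```

```bash
python3 - <<'E'
from h import *
s=r.read_state();print(s)
C=np.array([.5417,-.0423]);p=s['ee_pos'][:2]-C;print(np.linalg.norm(p),np.degrees(np.arctan2(p[1],p[0])))
a0=np.arctan2(p[1],p[0])
A=R.from_quat(s['eef_rot'])
for k in range(1,18):
    a=a0-np.radians(6*k);q=np.r_[C+.045*np.array([np.cos(a),np.sin(a)]),s['ee_pos'][2]];print(A.inv().apply(q-s['ee_pos']).round(4)[:2]*1000)
E
```

```text
{'time': 2.8167, 'joint_positions': array([-0.45530133,  0.33443944,  0.61395772,  1.75128575, -0.21180642,
        1.12048855,  0.08504223]), 'joint_vel': array([ 0.00109443,  0.00366917, -0.0002101 ,  0.00123809,  0.00124198,
        0.00076651,  0.0007424 ]), 'joint_torque': array([-2.64880909e-01, -5.02086496e+01,  7.93056160e+00, -3.43183351e+01,
       -8.13970598e-02,  8.72832723e-01, -4.31956971e-03]), 'ee_pos': array([ 0.56986404, -0.07653794,  0.12208618]), 'eef_rot': array([7.54826359e-01, 6.55923931e-01, 7.12087022e-04, 6.76717023e-04]), 'ft_force': array([1.36116922, 0.1982899 , 0.05133731]), 'torque': array([-0.12811185, -0.28890109,  0.01916006]), 'grip_force': 30.000147056452988, 'width': 0.0221071449359117}
0.044333394256025435 -50.55937569704069
[-3.7 -2.9]
[-6.7 -6.6]
[ -9.2 -10.5]
[-11.3 -14.7]
[-13.  -19.2]
[-14.1 -23.7]
[-14.8 -28.4]
[-15.  -33.1]
[-14.7 -37.8]
[-14.  -42.4]
[-12.7 -47. ]
[-11.  -51.4]
[ -8.8 -55.5]
[ -6.2 -59.5]
[ -3.2 -63.1]
[  0.2 -66.4]
[  3.9 -69.3]
```

{"op": "apply_moves", "data": {
  "steps": [
    [0,0,0,-3.7,-2.9,0,-1],
    [0,0,0,-6.7,-6.6,0,-1],
    [0,0,0,-9.2,-10.5,0,-1],
    [0,0,0,-11.3,-14.7,0,-1],
    [0,0,0,-13,-19.2,0,-1],
    [0,0,0,-14.1,-23.7,0,-1],
    [0,0,0,-14.8,-28.4,0,-1],
    [0,0,0,-15,-33.1,0,-1],
    [0,0,0,-14.7,-37.8,0,-1],
    [0,0,0,-14,-42.4,0,-1],
    [0,0,0,-12.7,-47,0,-1],
    [0,0,0,-11,-51.4,0,-1],
    [0,0,0,-8.8,-55.5,0,-1],
    [0,0,0,-6.2,-59.5,0,-1],
    [0,0,0,-3.2,-63.1,0,-1],
    [0,0,0,0.2,-66.4,0,-1],
    [0,0,0,3.9,-69.3,0,-1],
    [0,0,0,3.9,-69.3,0,-1]
  ]
}}

```text
time: 4.32
ee_pos: [0.503, -0.0613, 0.1221]
eef_rot: [0.754, 0.657, 0.002, 0.001]
ft_force: [10.4, 4.6, -6.4]
width: 0.0221
grip_force: 30.0
```

```bash
cat > circ.py <<'E'
from h import *
import sys
s=r.read_state();print(s['time'],s['ee_pos'],s['ft_force'],s['width'])
C=np.array([.5417,-.0423]);p=s['ee_pos'][:2]-C;a0=np.arctan2(p[1],p[0]);print(np.linalg.norm(p),np.degrees(a0))
A=R.from_quat(s['eef_rot']);print(A.as_rotvec(degrees=True))
print([(A.inv().apply(np.r_[C+.045*np.array([np.cos(a),np.sin(a)]),.122]-s['ee_pos'])*1000).round(1).tolist() for a in a0-np.radians(float(sys.argv[1]))*np.arange(1,19)])
E
python3 circ.py 6
```

```text
4.3167 [ 0.50304441 -0.06128055  0.12213922] [10.42154752  4.58142833 -6.44089572] 0.022058233007100476
0.04306409315930828 -153.848179385672
[135.6548819  118.08551356   0.40361873]
[[2.9, -4.0, 0.1], [7.2, -6.0, 0.1], [11.7, -7.6, 0.1], [16.3, -8.6, 0.1], [20.9, -9.2, 0.1], [25.6, -9.3, 0.1], [30.3, -8.9, 0.1], [35.0, -8.0, 0.2], [39.5, -6.6, 0.2], [43.8, -4.8, 0.2], [47.9, -2.5, 0.2], [51.8, 0.2, 0.2], [55.3, 3.3, 0.2], [58.6, 6.7, 0.3], [61.4, 10.5, 0.3], [63.8, 14.5, 0.3], [65.8, 18.8, 0.3], [67.4, 23.2, 0.4]]
```

```bash
cat > circ.py <<'E'
from h import *
import sys
# args: cmd x y (mm), centre x y (mm), start bearing, step, n, radius
cx,cy,Cx,Cy,a0,st,n,rad=map(float,sys.argv[1:9])
s=r.read_state();print(s['time'],s['ee_pos'],s['ft_force'],s['width'])
y=np.radians(-8.0);Y=np.array([np.cos(y),np.sin(y)]);X=np.array([-Y[1],Y[0]])
p=s['ee_pos'][:2]*1000-[Cx,Cy];print(np.linalg.norm(p),np.degrees(np.arctan2(p[1],p[0])))
for k in range(1,int(n)+1):
    a=np.radians(a0-st*k);d=np.array([Cx,Cy])+rad*np.array([np.cos(a),np.sin(a)])-[cx,cy];print([round(d@X,1),round(d@Y,1)],end=',')
print('cmd',d+[cx,cy],a0-st*n)
E
python3 circ.py 500.9 -64 542.5 -40.7 -150 6 20 45
```

```text
4.3167 [ 0.50304441 -0.06128055  0.12213922] [10.42154752  4.58142833 -6.44089572] 0.022058233007100476
44.50059358976695 -152.45286802343816
[np.float64(5.0), np.float64(-0.2)],[np.float64(9.1), np.float64(-2.5)],[np.float64(13.5), np.float64(-4.3)],[np.float64(18.0), np.float64(-5.7)],[np.float64(22.6), np.float64(-6.6)],[np.float64(27.3), np.float64(-7.0)],[np.float64(32.0), np.float64(-6.9)],[np.float64(36.7), np.float64(-6.4)],[np.float64(41.3), np.float64(-5.3)],[np.float64(45.7), np.float64(-3.8)],[np.float64(50.0), np.float64(-1.8)],[np.float64(54.0), np.float64(0.6)],[np.float64(57.8), np.float64(3.5)],[np.float64(61.2), np.float64(6.7)],[np.float64(64.3), np.float64(10.2)],[np.float64(67.0), np.float64(14.1)],[np.float64(69.3), np.float64(18.2)],[np.float64(71.1), np.float64(22.6)],[np.float64(72.5), np.float64(27.1)],[np.float64(73.4), np.float64(31.7)],cmd [542.5   4.3] -270.0
```

{"op": "apply_moves", "data": {
  "steps": [
    [0,0,0,5,-0.2,0,-1],
    [0,0,0,9.1,-2.5,0,-1],
    [0,0,0,13.5,-4.3,0,-1],
    [0,0,0,18,-5.7,0,-1],
    [0,0,0,22.6,-6.6,0,-1],
    [0,0,0,27.3,-7,0,-1],
    [0,0,0,32,-6.9,0,-1],
    [0,0,0,36.7,-6.4,0,-1],
    [0,0,0,41.3,-5.3,0,-1],
    [0,0,0,45.7,-3.8,0,-1],
    [0,0,0,50,-1.8,0,-1],
    [0,0,0,54,0.6,0,-1],
    [0,0,0,57.8,3.5,0,-1],
    [0,0,0,61.2,6.7,0,-1],
    [0,0,0,64.3,10.2,0,-1],
    [0,0,0,67,14.1,0,-1],
    [0,0,0,69.3,18.2,0,-1],
    [0,0,0,71.1,22.6,0,-1],
    [0,0,0,72.5,27.1,0,-1],
    [0,0,0,73.4,31.7,0,-1]
  ]
}}

```text
time: 5.98
ee_pos: [0.542, 0.0048, 0.1219]
eef_rot: [0.755, 0.656, -0.001, -0.001]
ft_force: [-5.2, -1.1, 8.3]
width: 0.0218
grip_force: 30.0
```

```bash
python3 circ.py 542.5 4.3 542.5 -40.7 -270 6 12 45
```

```text
5.9833 [0.54204536 0.00478397 0.12185721] [-5.20383643 -1.14355942  8.31173524] 0.02177085057812982
45.48624307828646 90.57268685046519
[np.float64(0.4), np.float64(4.7)],[np.float64(0.3), np.float64(9.4)],[np.float64(-0.2), np.float64(14.1)],[np.float64(-1.3), np.float64(18.7)],[np.float64(-2.8), np.float64(23.1)],[np.float64(-4.8), np.float64(27.4)],[np.float64(-7.3), np.float64(31.4)],[np.float64(-10.1), np.float64(35.2)],[np.float64(-13.3), np.float64(38.6)],[np.float64(-16.9), np.float64(41.7)],[np.float64(-20.7), np.float64(44.4)],[np.float64(-24.8), np.float64(46.7)],cmd [585.29754323 -26.79423525] -342.0
```

{"op": "apply_moves", "data": {
  "steps": [
    [0,0,0,0.4,4.7,0,-1],
    [0,0,0,0.3,9.4,0,-1],
    [0,0,0,-0.2,14.1,0,-1],
    [0,0,0,-1.3,18.7,0,-1],
    [0,0,0,-2.8,23.1,0,-1],
    [0,0,0,-4.8,27.4,0,-1],
    [0,0,0,-7.3,31.4,0,-1],
    [0,0,0,-10.1,35.2,0,-1],
    [0,0,0,-13.3,38.6,0,-1],
    [0,0,0,-16.9,41.7,0,-1],
    [0,0,0,-20.7,44.4,0,-1],
    [0,0,0,-24.8,46.7,0,-1]
  ]
}}

```text
time: 6.98
ee_pos: [0.5853, -0.0244, 0.122]
eef_rot: [0.754, 0.656, 0.0, -0.001]
ft_force: [-2.3, 4.5, 6.5]
width: 0.022
grip_force: 30.0
```

```bash
python3 circ.py 585.3 -26.8 542.5 -40.7 -342 4 10 45
```

```text
6.9833 [ 0.58525834 -0.02437074  0.12195615] [-2.30206031  4.45733458  6.47485384] 0.021960893709410866
45.77030465252571 20.901678908707602
[np.float64(-2.9), np.float64(1.3)],[np.float64(-5.8), np.float64(2.3)],[np.float64(-8.8), np.float64(3.2)],[np.float64(-11.9), np.float64(3.9)],[np.float64(-15.0), np.float64(4.3)],[np.float64(-18.2), np.float64(4.5)],[np.float64(-21.3), np.float64(4.5)],[np.float64(-24.4), np.float64(4.3)],[np.float64(-27.5), np.float64(3.9)],[np.float64(-30.6), np.float64(3.2)],cmd [584.22327346 -57.5572967 ] -382.0
```

{"op": "apply_moves", "data": {
  "steps": [
    [0,0,0,-2.9,1.2,0,-1],
    [0,0,0,-5.8,2.1,0,-1],
    [0,0,0,-8.8,2.8,0,-1],
    [0,0,0,-11.9,3.3,0,-1],
    [0,0,0,-11.9,3.3,0,-1],
    [0,0,0,-11.9,3.3,0,-1]
  ]
}}

```text
time: 7.48
ee_pos: [0.5879, -0.0367, 0.122]
eef_rot: [0.754, 0.656, 0.001, 0.0]
ft_force: [2.6, 4.4, 3.0]
width: 0.0219
grip_force: 30.0
```

{"op": "apply_moves", "data": {
  "steps": [
    [0,0,0,-2,0.3,0,-1],
    [0,0,0,-4,0.4,0,-1],
    [0,0,0,-6,0.4,0,-1],
    [0,0,0,-6,0.4,0,-1],
    [0,0,0,-6,0.4,0,-1]
  ]
}}

```text
time: 7.9
ee_pos: [0.5881, -0.0402, 0.1221]
eef_rot: [0.754, 0.657, 0.002, -0.001]
ft_force: [4.7, 12.0, 1.5]
width: 0.0223
grip_force: 30.0
```

{"op": "apply_moves", "data": {
  "steps": [
    [0,0,0,-2,-0.2,0,-1],
    [0,0,0,-4,-0.4,0,-1],
    [0,0,0,-6,-0.6,0,-1],
    [0,0,0,-6,-0.6,0,-1],
    [0,0,0,-6,-0.6,0,-1]
  ]
}}

```text
time: 8.32
ee_pos: [0.5878, -0.0439, 0.1222]
eef_rot: [0.753, 0.658, 0.004, -0.001]
ft_force: [9.1, 17.1, -1.7]
width: 0.0222
grip_force: 30.0
```

{"op": "apply_moves", "data": {
  "steps": [
    [0,0,0,-2,-1,0,-1],
    [0,0,0,-4,-2,0,-1],
    [0,0,0,-6,-3,0,-1],
    [0,0,0,-6,-3,0,-1],
    [0,0,0,-6,-3,0,-1]
  ]
}}

```text
time: 8.73
ee_pos: [0.587, -0.0479, 0.1225]
eef_rot: [0.753, 0.658, 0.006, 0.001]
ft_force: [26.3, 19.1, -11.7]
width: 0.0222
grip_force: 30.0
```

{"op": "apply_moves", "data": {
  "steps": [
    [0,0,0,2,2,0,-1],
    [0,0,0,5,4,0,-1],
    [0,0,0,5,4,0,-1]
  ]
}}

```text
time: 8.98
ee_pos: [0.5878, -0.0454, 0.1221]
eef_rot: [0.753, 0.658, 0.003, -0.001]
ft_force: [4.9, 17.6, 2.6]
width: 0.0219
grip_force: 30.0
```

{"op": "apply_moves", "data": {
  "steps": [
    [0,0,0,0,0,0,0.2],
    [0,0,0,0,0,0,0.2],
    [0,0,0,0,0,0,0.2],
    [0,0,0,0,0,0,0.2],
    [0,0,0,0,0,-30,0.2],
    [0,0,0,0,0,-65,0.2],
    [0,0,0,0,0,-65,0.2],
    [0,0,0,0,0,-65,0.2],
    [0,0,0,0,0,-65,0.2]
  ]
}}

```text
time: 9.73
ee_pos: [0.5857, -0.0514, 0.1861]
eef_rot: [0.755, 0.656, -0.0, -0.0]
ft_force: [-0.8, 0.1, -0.7]
width: 0.0518
grip_force: 0.0
```

```bash
python3 - <<'E'
from h import *
s=r.read_state();print(s['time'],s['ee_pos'],s['ft_force'],s['width'],s['joint_positions'].round(2))
for n in('top','scene'):
    c=cam(n);save(c,n+'2.png');P=cloud(c);np.save(n+'2.npy',P)
    Q=P.reshape(-1,3);Q=Q[(Q[:,0]>.45)&(Q[:,0]<.65)&(Q[:,1]<-.14)&(Q[:,1]>-.27)&(Q[:,2]>.045)&(Q[:,2]<.068)]
    print(n,len(Q),[np.round(x,1) for x in cv2.minAreaRect(Q[:,:2].astype(np.float32)*1000)],np.median(Q[:,2]))
    P=P.reshape(-1,3);k=P[(abs(P[:,0]-.587)<.04)&(abs(P[:,1]+.045)<.04)&(P[:,2]>.143)&(P[:,2]<.154)]
    print(len(k),k.mean(0) if len(k) else '')
i=cv2.imread('pics/scene2.png')[140:280,235:365];cv2.imwrite('pics/s2c.png',cv2.resize(i,None,fx=4,fy=4,interpolation=cv2.INTER_CUBIC))
E
```

```text
9.7333 [ 0.58567818 -0.05139036  0.18611472] [-0.79232543  0.10390854 -0.70907738] 0.05176860978211447 [-0.49  0.3   0.6   1.64 -0.18  1.25  0.01]
top 418 [array([ 548.1, -187.2]), array([31.1, 93.9]), np.float64(0.1)] 0.0544494534250044
0 
scene 413 [array([ 546.8, -187.7]), array([95.7, 32.5]), np.float64(88.5)] 0.05493657953614772
64 [ 0.58434264 -0.04175371  0.14742552]
```

View pics/s2c.png

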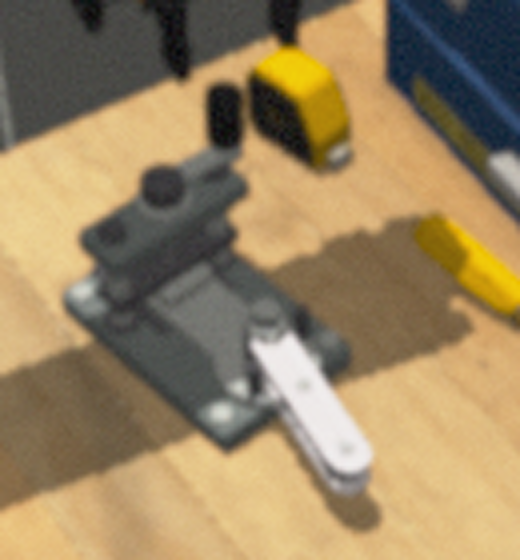

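The scene crop shows the jaw down on the plate, the knob at bearing ≈0° and free of the gripper, and the cage still at rest. I fit the cage centre line next.

```bash
python3 - <<'E'
from h import *
for n in('top0','scene0','top2','scene2'):
    Q=np.load(n+'.npy').reshape(-1,3)
    Q=Q[(abs(Q[:,0]-.548)<.05)&(Q[:,1]<-.15)&(Q[:,1]>-.27)&(Q[:,2]>.050)&(Q[:,2]<.062)]
    o=[]
    for y in np.arange(-.225,-.16,.008):
        q=Q[abs(Q[:,1]-y)<.004]
        if len(q)>4:o.append((y,(q[:,0].max()+q[:,0].min())/2,np.ptp(q[:,0])))
    o=np.array(o);k=np.polyfit(o[:,0],o[:,1],1);print(n,'slope',k[0],'x at -.125,-.215',np.polyval(k,[-.125,-.215]),'width',o[:,2].mean(),'tip y',Q[:,1].min(),'z',np.median(Q[:,2]))
E
```

```text
top0 slope 0.10260147388760435 x at -.125,-.215 [0.55394251 0.54470838] width 0.022528243064248426 tip y -0.2342025977048003 z 0.05437373322003314
scene0 slope 0.11758383945743608 x at -.125,-.215 [0.55530715 0.54472461] width 0.023392239680004367 tip y -0.2353943774273657 z 0.05499795310632827
top2 slope 0.11074140854779387 x at -.125,-.215 [0.55438385 0.54441713] width 0.02275736056278098 tip y -0.23417527662484489 z 0.054602839492664534
scene2 slope 0.10572913241593976 x at -.125,-.215 [0.55432825 0.54481263] width 0.023118360993465165 tip y -0.2354667054515433 z 0.05502036786728626
```

```bash
python3 - <<'E'
from h import *
print(rel([.5447,-.2145,.12],-6.2),rel([.5447,-.2145,.027],-6.2))
E
```

```text
[-2.000e-03  0.000e+00 -3.200e-02 -1.674e+02 -1.720e+01  6.540e+01] [-2.000e-03  0.000e+00 -3.200e-02 -1.673e+02 -1.700e+01  1.584e+02]
```

{"op": "apply_moves", "data": {
  "steps": [
    [0,0,-0.032,-40,-4,0,0.2],
    [0,0,-0.032,-80,-8,0,0.2],
    [0,0,-0.032,-120,-12,20,0.2],
    [0,0,-0.032,-150,-16,45,0.2],
    [0,0,-0.032,-167,-17,65,0.2],
    [0,0,-0.032,-167,-17,65,0.2],
    [0,0,-0.032,-167,-17,65,0.2],
    [0,0,-0.032,-167,-17,65,0.2]
  ]
}}

```text
time: 10.5
ee_pos: [0.5462, -0.213, 0.1214]
eef_rot: [0.744, 0.668, -0.0, -0.0]
ft_force: [-0.1, 0.1, 0.3]
width: 0.052
grip_force: 0.0
```

```bash
python3 - <<'E'
from h import *
c=cam('wrist');save(c,'w3.png');print(rel([.5447,-.2145,.027],-6.2))
E
```

```text
[ 1.00e-03 -0.00e+00  2.00e-03 -2.10e+00 -1.90e+00  9.49e+01]
```

View pics/w3.png

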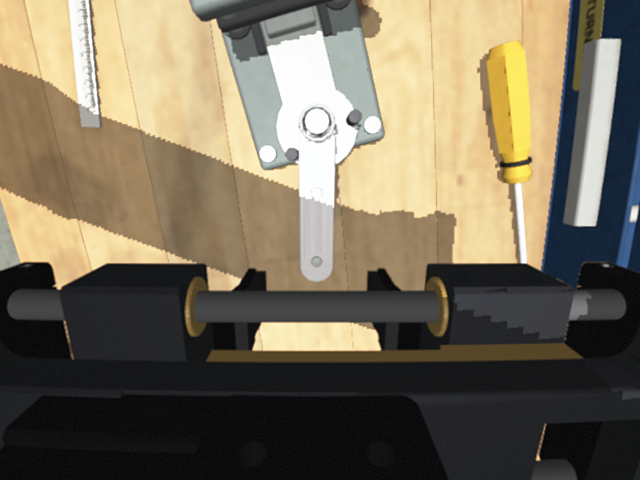

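The wrist view shows the cage straight between the finger shadows (257 and 378) with its end at (317,262). It is centred and aligned, so I descend and pinch.

{"op": "apply_moves", "data": {
  "steps": [
    [0,0,0,-2,-1,38,0.2],
    [0,0,0,-2,-1,75,0.2],
    [0,0,0,-2,-1,94,0.2],
    [0,0,0,-2,-1,94,0.2],
    [0,0,0,-2,-1,94,0.2],
    [0,0,0,-2,-1,94,-1],
    [0,0,0,-2,-1,94,-1],
    [0,0,0,-2,-1,94,-1],
    [0,0,0,-2,-1,94,-1],
    [0,0,0,-2,-1,94,-1],
    [0,0,0,-2,-1,94,-1]
  ],
  "force": 25
}}

```text
time: 11.47
ee_pos: [0.5456, -0.216, 0.0282]
eef_rot: [0.744, 0.668, 0.001, 0.001]
ft_force: [2.2, -1.1, 0.6]
width: 0.024
grip_force: 25.0
```

```bash
python3 - <<'E'
from h import *
s=r.read_state();print(s['time'],s['ee_pos'],s['ft_force'],s['width'],s['grip_force'])
A=R.from_quat(s['eef_rot']);P=np.array([.5545,-.1255]);d=s['ee_pos'][:2]-P
print(np.linalg.norm(d),np.degrees(np.arctan2(d[1],d[0])))
for k in range(1,17):
    t=np.radians(4*k);c,n=np.cos(t),np.sin(t);q=np.array([c*d[0]-n*d[1],n*d[0]+c*d[1]])-d
    print([0,0,round(-t,3)]+(A.inv().apply(np.r_[q,0])*1000).round(1)[:2].tolist())
E
```

```text
11.4667 [ 0.54562657 -0.21600051  0.02817868] [ 2.23893979 -1.06768506  0.57630673] 0.024031548180449683 24.994337065145373
0.09093448197516114 -95.59985840185978
[0, 0, np.float64(-0.07), 0.3, 6.3]
[0, 0, np.float64(-0.14), 1.0, 12.6]
[0, 0, np.float64(-0.209), 2.2, 18.9]
[0, 0, np.float64(-0.279), 3.8, 25.0]
[0, 0, np.float64(-0.349), 5.8, 31.0]
[0, 0, np.float64(-0.419), 8.2, 36.9]
[0, 0, np.float64(-0.489), 11.1, 42.6]
[0, 0, np.float64(-0.559), 14.3, 48.0]
[0, 0, np.float64(-0.628), 17.9, 53.3]
[0, 0, np.float64(-0.698), 21.9, 58.2]
[0, 0, np.float64(-0.768), 26.2, 62.9]
[0, 0, np.float64(-0.838), 30.8, 67.3]
[0, 0, np.float64(-0.908), 35.7, 71.3]
[0, 0, np.float64(-0.977), 40.9, 75.0]
[0, 0, np.float64(-1.047), 46.3, 78.3]
[0, 0, np.float64(-1.117), 51.9, 81.2]
```

{"op": "apply_moves", "data": {
  "steps": [
    [0,0,-0.07,0.3,6.3,0,-1],
    [0,0,-0.14,1,12.6,0,-1],
    [0,0,-0.209,2.2,18.9,0,-1],
    [0,0,-0.279,3.8,25,0,-1],
    [0,0,-0.349,5.8,31,0,-1],
    [0,0,-0.419,8.2,36.9,0,-1],
    [0,0,-0.489,11.1,42.6,0,-1],
    [0,0,-0.559,14.3,48,0,-1],
    [0,0,-0.628,17.9,53.3,0,-1],
    [0,0,-0.698,21.9,58.2,0,-1],
    [0,0,-0.768,26.2,62.9,0,-1],
    [0,0,-0.838,30.8,67.3,0,-1],
    [0,0,-0.908,35.7,71.3,0,-1],
    [0,0,-0.977,40.9,75,0,-1],
    [0,0,-1.047,46.3,78.3,0,-1],
    [0,0,-1.047,46.3,78.3,0,-1],
    [0,0,-1.047,46.3,78.3,0,-1],
    [0,0,-1.047,46.3,78.3,0,-1]
  ]
}}

```text
time: 12.97
ee_pos: [0.6283, -0.1805, 0.0283]
eef_rot: [0.312, 0.95, -0.001, 0.002]
ft_force: [3.6, -6.2, 0.2]
width: 0.0241
grip_force: 25.1
```

```bash
python3 - <<'E'
from h import *
s=r.read_state();print(s['time'],s['ee_pos'],s['ft_force'],s['width'],s['grip_force'])
A=R.from_quat(s['eef_rot']);P=np.array([.5545,-.1255]);d=s['ee_pos'][:2]-P
print(np.linalg.norm(d),np.degrees(np.arctan2(d[1],d[0])),A.as_matrix()[:,1], A.inv().apply(s['ft_force']))
E
```

```text
12.9667 [ 0.62826719 -0.1805009   0.02825908] [ 3.64129265 -6.16568746  0.19767822] 0.02408865554933793 25.12431738199666
0.09201465791440747 -36.70825502247651 [ 5.92393536e-01  8.05648602e-01 -4.78746109e-04] [-6.58674441 -2.81039389 -0.17399681]
```

{"op": "apply_moves", "data": {
  "steps": [
    [0,0,-0.03,-1,2,0,-1],
    [0,0,-0.05,-1.5,4,0,-1],
    [0,0,-0.05,-1.5,4,0,-1],
    [0,0,-0.05,-1.5,4,0,-1],
    [0,0,-0.05,-1.5,4,0,-1]
  ]
}}

```text
time: 13.38
ee_pos: [0.6298, -0.1785, 0.028]
eef_rot: [0.288, 0.958, -0.001, -0.001]
ft_force: [-6.0, -6.0, 7.0]
width: 0.024
grip_force: 25.4
```

```bash
python3 - <<'E'
from h import *
s=r.read_state();print(s['time'],s['ee_pos'],s['ft_force'],s['torque'],s['width'],s['grip_force'])
A=R.from_quat(s['eef_rot']);P=np.array([.5545,-.1255]);d=s['ee_pos'][:2]-P
print(np.linalg.norm(d),np.degrees(np.arctan2(d[1],d[0])),np.degrees(np.arctan2(*A.as_matrix()[1::-1,1])), A.inv().apply(s['ft_force']))
E
```

```text
13.3833 [ 0.62978129 -0.17853601  0.0279565 ] [-5.96308497 -6.0421574   7.00818045] [-1.34063763  1.2666654  -0.63918406] 0.023989887062200187 25.41303827525553
0.09208740616579784 -35.16486695986216 56.57267937914383 [ 1.65054591 -8.34687789 -6.98469537]
```

{"op": "apply_moves", "data": {
  "steps": [
    [0,0,0,0,1.5,0,-1],
    [0,0,0,0.2,3,0,-1],
    [0,0,0,0.2,3,0,-1],
    [0,0,0,0.2,3,0,-1]
  ]
}}

```text
time: 13.72
ee_pos: [0.631, -0.1776, 0.028]
eef_rot: [0.288, 0.958, -0.002, -0.0]
ft_force: [-5.6, -10.7, 5.3]
width: 0.024
grip_force: 25.1
```

```bash
python3 - <<'E'
from h import *
s=r.read_state();print(s['time'],s['ee_pos'],s['ft_force'],s['width'],s['grip_force'])
A=R.from_quat(s['eef_rot']);P=np.array([.5545,-.1255]);d=s['ee_pos'][:2]-P
print(np.linalg.norm(d),np.degrees(np.arctan2(d[1],d[0])),np.degrees(np.arctan2(*A.as_matrix()[1::-1,1])), A.inv().apply(s['ft_force']))
c=cam('top');save(c,'t4.png');cv2.imwrite('pics/t4c.png',cv2.resize(c['pixels'][160:330,190:440,::-1],None,fx=3,fy=3,interpolation=cv2.INTER_CUBIC))
E
```

```text
13.7167 [ 0.63104959 -0.17759316  0.02799067] [ -5.62821175 -10.73257935   5.31232054] 0.02401848892459976 25.05524226464331
0.09259339593866676 -34.2358838408353 56.5325956116796 [ -1.22811775 -12.07992099  -5.25861314]
```

View pics/t4c.png

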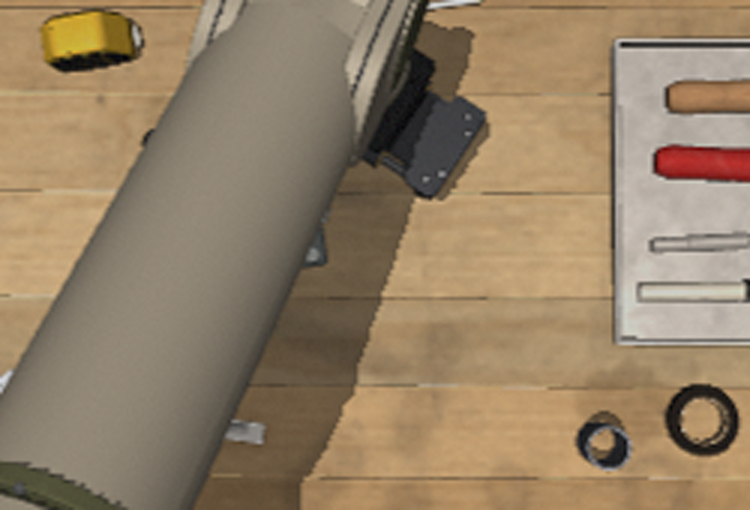

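{"op": "apply_moves", "data": {
  "steps": [
    [0,0,0,0,1,0,-1],
    [0,0,0,0,2,0,-1],
    [0,0,0,0,2,0,-1],
    [0,0,0,0,2,0,-1],
    [0,0,0,0,2,0,-1]
  ]
}}

```text
time: 14.18
ee_pos: [0.632, -0.1769, 0.028]
eef_rot: [0.288, 0.958, -0.003, -0.0]
ft_force: [-5.1, -12.2, 6.0]
width: 0.0241
grip_force: 24.9
```

```bash
python3 - <<'E'
from h import *
s=r.read_state();print(s['time'],s['ee_pos'],s['ft_force'],s['width'],s['grip_force'])
A=R.from_quat(s['eef_rot']);P=np.array([.5545,-.1255]);d=s['ee_pos'][:2]-P
print(np.degrees(np.arctan2(d[1],d[0])), A.inv().apply(s['ft_force']))
c=cam('wrist');save(c,'w5.png')
E
```

```text
14.1833 [ 0.63201961 -0.1768644   0.02804516] [ -5.13389905 -12.22169181   6.00238979] 0.024056278579037207 24.884044155478477
-33.52840925642776 [ -2.47022469 -13.0569927   -5.93028541]
```

View pics/w5.png

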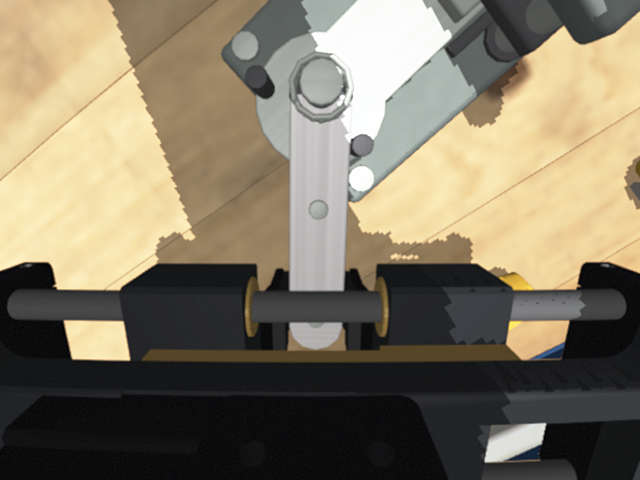

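```bash
python3 - <<'E'
from h import *
s=r.read_state();c=cam('wrist');A=R.from_quat(s['eef_rot'])
rp=A.inv().apply(c['p']-s['ee_pos']);rR=A.inv().as_matrix()@c['R']
A3=R.from_quat([.744,.668,0,0]);c3=dict(c);c3['p']=np.array([.5468,-.2126,.1219])+A3.apply(rp);c3['R']=A3.as_matrix()@rR
pts={'headA':(.024,(372,125),(361,178)),'headB':(.024,(268,154),(245,45)),'bolt':(.070,(317,122),(321,82)),'stop':(.045,(354,117),(362,145)),'rest':(.045,(292,154),(257,79))}
g={}
for k,(z,a,b) in pts.items():
    g[k]=[planept(c3,*a,z)[:2]*1000,planept(c,*b,z)[:2]*1000];print(k,g[k][0].round(1),g[k][1].round(1),depthpt(c,*b)[2].round(4))
an=lambda v:np.degrees(np.arctan2(v[1],v[0]))
for i in(0,1): print('bed dir',an(g['headA'][i]-g['headB'][i]),'pins dir',an(g['stop'][i]-g['rest'][i]))
# cage direction now from two points on centre line, z=.055
q1,q2=planept(c,318,209,.055)[:2],planept(c,317,320,.055)[:2];print('cage',an(q2-q1))
q1,q2=planept(c3,317,192,.055)[:2],planept(c3,317,262,.055)[:2];print('cage before',an(q2-q1))
E
```

```text
headA [ 597.3 -127.1] [ 596.9 -127.9] 0.024
headB [ 516.9 -139.9] [ 516.  -140.3] 0.0254
bolt [ 556.  -125.4] [ 556.6 -125.6] 0.0731
stop [ 581.9 -122.2] [ 582.9 -121.8] 0.0556
rest [ 536.6 -142.3] [ 536.9 -143.8] 0.0548
bed dir 8.990823418233694 pins dir 23.880176333880048
bed dir 8.77628738804171 pins dir 25.559816715382787
cage -33.86311150377018
cage before -96.06869503002024
```

Compared with before the swing, the plate has yawed about 1.5° at most and the cage is against its stop pin at (361,147). I ease the push slightly, let it settle and hand in.

{"op": "apply_moves", "data": {
  "steps": [
    [0,0,0,0,-1.5,0,-1],
    [0,0,0,0,-1.5,0,-1],
    [0,0,0,0,-1.5,0,-1],
    [0,0,0,0,-1.5,0,-1],
    [0,0,0,0,-1.5,0,-1],
    [0,0,0,0,-1.5,0,-1]
  ]
}}

```text
time: 14.78
ee_pos: [0.632, -0.177, 0.0281]
eef_rot: [0.288, 0.958, -0.002, 0.0]
ft_force: [-2.5, -10.3, 3.6]
width: 0.0237
grip_force: 24.9
```

```bash
python3 - <<'E'
from h import *
s=r.read_state();A=R.from_quat(s['eef_rot']);print(s['time'],s['ee_pos'],A.inv().apply(s['ft_force']),s['grip_force'])
print(r.close_job())
E
```

```text
14.7833 [ 0.63196424 -0.17697382  0.02806242] [ -3.58517423 -10.01110282  -3.57389905] 24.911461849696934
the job is handed in; nothing more can be done
None
```

I cranked the vise tight (about 19 N at the knob) and let go of the crank. I then swung the cage to its stop pin and handed the job in at 14.8 s with the fingers still gripping it at 25 N; the hand-in returned no verdict.

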